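# Index the glass and enter it at the inspection panel

## Task

Step the glass insulator on the rotary table round to its inspection position: on the grey panel press the square key and then the large round key, next turn the table by its upright black handle until the handle stands right in front of the plunger block and the plunger has snapped into its notch, then press the plus-shaped key and last the long bar key. Press each key fully down and let it come up before the next, and press neither the three-cornered key nor the small stud. The glass on the table must stay upright in the middle, and the other glass pieces and the gauge must stay where they are.

Things in the scene. Friction and masses are not known exactly. Their poses are not given: they have to be found in the camera images.
- indexer: Rotary indexing table, fixed to the bench: dark round foot 244 mm across; on it an aluminium disc 224 mm across, top face 37 mm above the bench (rubber pad in the middle to 38 mm), turning about the vertical axis through this origin (centre of the underside). Its own -x side carries the plunger block, its own +x side the gauge column.
- column_top (a point): Top of the steel gauge column on the indexer's foot, 16 mm thick, 232 mm tall, 150 mm from the disc's axis. From it an arm 12 mm thick, 205 mm up, reaches in over the disc to a black gauge head, 32 mm in diameter, 190 to 220 mm up, 45 mm from the axis on the column's side.
- turntable (a joint): Angle of the disc (rad), anticlockwise seen from above positive; 0 = the handle stands right in front of the plunger block with the sprung plunger seated between the two studs on the disc's rim (the detent). It starts at -1.7 to -0.8, so it must be turned anticlockwise; stops at -2.2 and +0.5.
- handle_top (a point): Top centre of the black upright handle pin on the disc: 16 mm in diameter, 98 mm from the disc's axis, standing 75 mm above the disc, its top 111 mm above the bench; about 35 mm clear of the glass.
- plunger_block_top (a point): Top centre of the small steel plunger block on the indexer's foot, 30 x 34 mm, 40 mm tall, 139 mm from the disc's axis; the ball-ended sprung plunger sticks out of it towards the disc. About 4 N at the handle takes the disc into or out of the detent.
- panel: Grey key panel fixed to the bench, 160 mm deep (its x, from -70 to +90), 200 mm wide (its y), top face 50 mm above the bench, a 20 mm thick upright screen housing along its far (+x) edge, 90 mm above the bench. Origin: under the key field, on the bench. Six white keys in two rows of three, at x -34 and +24 mm, y -58, 0 and +58 mm; which key is in which place varies.
- key_square_top (a point): Centre of the top face of the key that is a square 34 mm cap; white, 66 mm above the bench, axes those of the panel.
- key_square (a joint): Travel of that key (m): 0 up, 0.006 fully down (about 5 N); it springs back.
- key_disc_top (a point): Centre of the top face of the key that is a large round flat cap 36 mm in diameter; white, 66 mm above the bench, axes those of the panel.
- key_disc (a joint): Travel of that key (m): 0 up, 0.006 fully down (about 5 N); it springs back.
- key_cross_top (a point): Centre of the top face of the key that is a plus-shaped cap, two crossed bars 40 x 13 mm; white, 66 mm above the bench, axes those of the panel.
- key_cross (a joint): Travel of that key (m): 0 up, 0.006 fully down (about 5 N); it springs back.
- key_bar_top (a point): Centre of the top face of the key that is a single long bar 40 x 13 mm (long along the panel's width, its own y); white, 66 mm above the bench, axes those of the panel.
- key_bar (a joint): Travel of that key (m): 0 up, 0.006 fully down (about 5 N); it springs back.
- key_tri_top (a point): Centre of the top face of the key that is a three-cornered cap, 24 mm from centre to corner; white, 66 mm above the bench, axes those of the panel. Not to be pressed.
- key_tri (a joint): Travel of that key (m): 0 up, 0.006 fully down (about 5 N); it springs back. Not to be pressed.
- key_stud_top (a point): Centre of the top face of the key that is a small round stud 16 mm in diameter; white, 66 mm above the bench, axes those of the panel. Not to be pressed.
- key_stud (a joint): Travel of that key (m): 0 up, 0.006 fully down (about 5 N); it springs back. Not to be pressed.
- glass_work: The piece under inspection, loose on the centre of the disc and turning with it: line insulator of solid green glass, skirt 110 mm in diameter, 90 mm tall, head 54 mm in diameter, 0.7 kg; origin at the centre of its underside
- glass_near: Bystander on the bench between the table and the panel, on the robot's side: line insulator of solid green glass, skirt 110 mm in diameter, 90 mm tall, head 54 mm in diameter, 0.7 kg; origin at the centre of its underside
- glass_far: Bystander on the bench between the table and the panel, on the far side: line insulator of solid green glass, skirt 110 mm in diameter, 90 mm tall, head 54 mm in diameter, 0.7 kg; origin at the centre of its underside
- gap_gauge: Bystander: flat steel gap gauge lying on the bench between the two bystanding glasses, 46 x 120 x 8 mm, forked at its +y end; origin at the middle of its underside
Not all that is in view belongs to the job. Leave any blue or red look-alike of the glass_work alone.

How it is judged:
By the outcome, as a careful person would: the job done as asked, in the order asked, and still so for the second after the job is handed in, with the robot touching nothing.
It also fails if it takes over 64 s, if anything falls off the work surface, if the arm or the gripper's body presses on something with over 40 N, if the wrist force passes 120 N, or if a joint passes its speed limit or range.

## Robot

A 6-joint arm with a two-finger parallel gripper is mounted at the origin on the work surface. World frame = base frame: x ahead of the robot, y to its left, z up, the work surface at z = 0. Lengths are in m, angles in degrees, forces in N, time in s.
With the tool pointing down it reaches from about 0.25 to 0.725 m from the base axis. Payload 9.7 kg.
Tool frame: the origin (TCP) lies on the centre line of the jaws, within the pads' length; the fingertips stand 19 mm ahead of it and the grasp point (between the pads) is the TCP; z points along the fingers, y is the direction in which the jaws open and shut (so a half turn about z gives the same grasp; the last joint's range is limited). The gripper opens to 85 mm and grips with 20 to 120 N. Pads are 22 mm wide; open, the fingers measure 114 mm over their backs; the gripper's body (76 mm by 85 mm) begins 54 mm behind the grasp point. The pads swing forward as they close: fully open they stand 13 mm farther back than shut.
Start: joints at [-65.546, 4.979, 10.078, 95.1, 0, 90], TCP at [0.228, -0.501, 0.25] pointing down, gripper open.
Joint ranges: [-179.16, 179.16], [-48.56, 103.87], [-65.8, 70.77], [-126.05, 130.52], [-82.76, 87.17], [-180, 180]. Speed limits (degrees/s): [127.2, 127.2, 147.25, 180, 180, 180].

## Interface

Orientations are given as [roll, pitch, yaw] about the fixed x, y, z axes, in that order (R = Rz(yaw) Ry(pitch) Rx(roll)).
In Python, from workcell import bot gives the robot as it stands.
- The arm moves only by the tool servo_tool, never from a script. Its argument "motion" is a list that holds one entry, the list of rows, each a list of 6 numbers: the shift along the tool's x, y, z in mm, then the turn, a rotation vector about the tool's x, y, z in rad. A call has 1 to 5 rows; each row shifts and turns the commanded pose from where the row before left it, along the tool's axes as they then stand; what a row does not reach is not made up. A row lasts 1/10 s, in which the tool goes at most 50 mm and 8.59 degrees, less where a joint would pass 70% of its speed; a pose out of reach is approached as far as the arm can. A call is refused whole if a number of a shift passes 50 or a number of a turn 0.15, either way. A call with a gripper value outside its range is refused whole. "gripper" is the finger opening in mm, from 0 to 85.4, set as the call begins (left out, the last holds). The fingers move at their own pace and stop on an object; "newtons" is the grip in N (left out, the last holds). Time passes only in rows, so rows that do not move let the fingers close. It gives the time, the measured TCP pose, the force and the opening at its end, in the units of the state.
- bot.get_obs(): the state, without advancing time (a new reading comes with each control period).
- bot.camera(name): name is "scene" or "top"; returns a dict with "color" (400x640x3 uint8, red, green, blue), "fx", "fy", "cx", "cy" (pixels), "k1" (the pictures are not rectified: a ray, as slopes to the right and down, at radius r is drawn at 1 + k1 r^2 times it, then the intrinsics apply), "R" (3x3) and "t" (3): a world point X has camera coordinates R X + t. Camera axes: x right, y down, z forward; pixel columns grow to the right and rows downward; lengths in m; the calibration is good to about 2 mm. A picture is of the moment at which its call begins. There is no depth.
- bot.job_done(): hands the job in, once; it reports no verdict.
Trained networks look in a picture, given as the dict that the camera call returned (one of the last four; its "shot" number tells which), for a name from the list of things; names that differ only in an ending like _2 or _b are one class to them, and where a whole thing is asked for, a point or a joint stands for the part that bears it (a point fixed in the world has none). Each returns a list of dicts, best first, with "confidence" (0 to 1); they miss things now and then, are a little off and sometimes report something else, mostly with a low value. They report only what shows in the picture. A call takes as long as a camera call. They do not tell look-alikes from the thing itself.
- bot.look_for(picture, label): "rect" ([left, top, width, height] in pixels, round what is visible of it).
The state is a dict: "time": time; "q": joint angles; "qd": joint speeds; "joint_efforts": joint torques, N m; "ee_pos": TCP position; "tcp_rot": TCP orientation; "wrist_force": force on the tool from outside, world axes, zero at the start; "torque": the same for the moment, N m; "opening": finger opening in m.
Only numpy, scipy, OpenCV 4.12 (cv2) and the standard library are available. Lean on these libraries where they do the work, as an engineer would, in place of code of your own. Each camera call takes 0.05 s, during which the arm holds its last target.

## Working session

There is one attempt and no reset: what is moved stays moved. The work goes in short steps, Python scripts to look and compute and a tool call to move; the robot and the scene stay as the last step left them, time stands still between calls to the robot, and variables do not carry over. Pictures are saved under pics/ and viewed, and the job is handed in when it is done.

Besides the shell and the picture viewer there is one more tool, called after "Emit:" by a JSON object that holds its "method" and its "body", one argument or row to a line. servo_tool: Moves the arm, as the interface text tells. Its arguments: {"type":"object","properties":{"motion":{"type":"array","items":{"type":"array","items":{"type":"array","items":{"type":"number"}}}},"gripper":{"type":"number"},"newtons":{"type":"number"}},"required":["motion"]}

```bash
ls; mkdir -p pics; python3 - <<'E'
from workcell import bot
import cv2
print(bot.get_obs())
for n in ["scene","top"]:
    p=bot.camera(n)
    cv2.imwrite(f"pics/{n}1.png",p["color"][:,:,::-1])
    print(n,{k:p[k] for k in p if k!="color"})
    for l in ["indexer","column_top","handle_top","plunger_block_top","panel","key_square_top","key_disc_top","key_cross_top","key_bar_top","key_tri_top","key_stud_top","glass_work","gap_gauge"]:
        print(l,[([round(v) for v in d["rect"]],round(d["confidence"],2)) for d in bot.look_for(p,l)][:4])
E
```

```text
pics
{'time': 0.0, 'q': array([-6.55470056e+01,  5.00898107e+00,  1.00344223e+01,  9.51029908e+01,
       -1.16407316e-03,  9.00006923e+01]), 'qd': array([-0.02917557,  0.02512145, -0.03603047, -0.04222542,  0.02981186,
       -0.05181754]), 'joint_efforts': array([ 4.95183958e-04, -5.20389819e+01,  4.64805400e+01,  1.63322745e-02,
        1.36851977e-04, -2.29417441e-05]), 'ee_pos': array([ 0.22756957, -0.50045649,  0.24960314]), 'tcp_rot': array([-1.79922450e+02,  1.16500906e-03,  2.44523037e+01]), 'wrist_force': array([ 0.07715103, -0.47133962,  0.53908055]), 'torque': array([ 0.00039144,  0.00157002, -0.00016406]), 'opening': 0.08542526168164988}
scene {'fx': 374.62033035849623, 'fy': 374.62033035849623, 'cx': 317.66220075700204, 'cy': 201.69197443971916, 'k1': -0.04835815477040282, 'R': array([[ 0.39614606,  0.91818677, -0.00116063],
       [ 0.49242325, -0.21351955, -0.8437587 ],
       [-0.7749759 ,  0.33368017, -0.53672144]]), 't': array([-0.31274747, -0.1226866 ,  1.46071433]), 'shot': 1}
indexer [([311, 170, 85, 96], 0.68)]
column_top [([310, 171, 88, 101], 0.83), ([333, 19
[... 877 characters left out ...]
, 1.34185072]), 'shot': 2}
indexer [([240, 140, 84, 126], 0.68)]
column_top [([239, 137, 86, 132], 0.9)]
handle_top [([243, 176, 76, 76], 0.57)]
plunger_block_top [([242, 137, 82, 130], 0.94)]
panel [([394, 201, 82, 74], 0.84)]
key_square_top [([241, 138, 83, 133], 0.69), ([411, 221, 14, 12], 0.43)]
key_disc_top [([426, 248, 17, 9], 0.7)]
key_cross_top [([240, 138, 83, 132], 0.66), ([408, 236, 12, 17], 0.52), ([239, 176, 81, 78], 0.26)]
key_bar_top []
key_tri_top [([451, 228, 16, 19], 0.47)]
key_stud_top [([394, 200, 88, 75], 0.43)]
glass_work [([174, 195, 37, 40], 0.76), ([263, 196, 36, 34], 0.67), ([170, 139, 36, 32], 0.58)]
gap_gauge [([336, 209, 44, 19], 0.72), ([448, 253, 14, 10], 0.7)]
```

```bash
python3 - <<'E'
import cv2
a=cv2.imread("pics/scene1.png");b=cv2.imread("pics/top1.png")
cv2.imwrite("pics/s_full.png",a)
cv2.imwrite("pics/t_full.png",b)
cv2.imwrite("pics/t_idx.png",cv2.resize(b[120:280,225:345],None,fx=5,fy=5,interpolation=cv2.INTER_CUBIC)[:,:][:600+200][:600])
cv2.imwrite("pics/t_pan.png",cv2.resize(b[190:290,380:500],None,fx=6,fy=6,interpolation=cv2.INTER_CUBIC))
cv2.imwrite("pics/s_idx.png",cv2.resize(a[160:280,290:410],None,fx=5,fy=5,interpolation=cv2.INTER_CUBIC))
cv2.imwrite("pics/s_pan.png",cv2.resize(a[220:310,135:255],None,fx=6,fy=6,interpolation=cv2.INTER_CUBIC))
E
```

```text
(no output)
```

View pics/s_full.png

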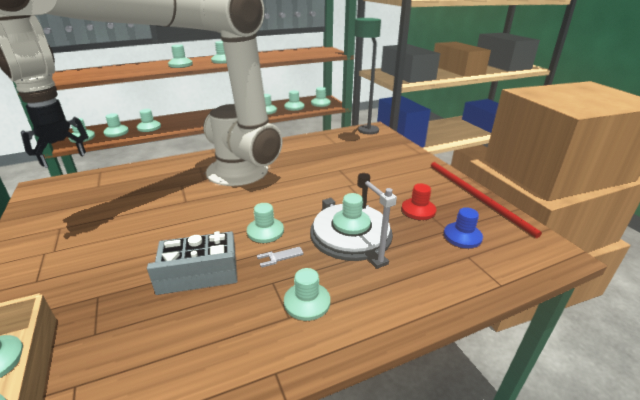

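View pics/t_full.png

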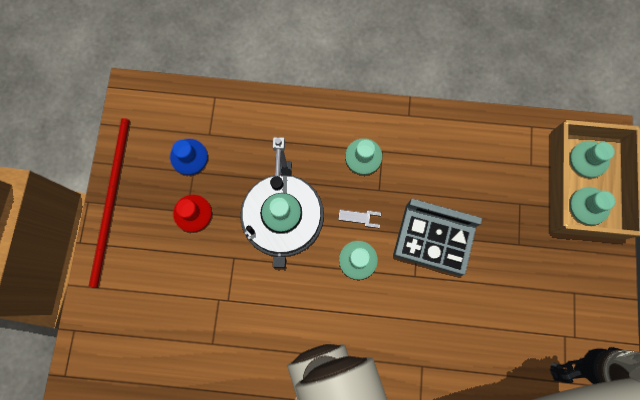

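View pics/t_idx.png

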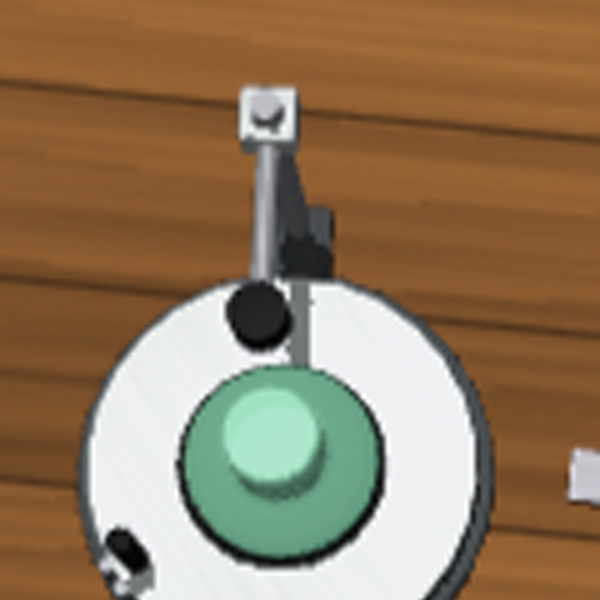

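View pics/t_pan.png

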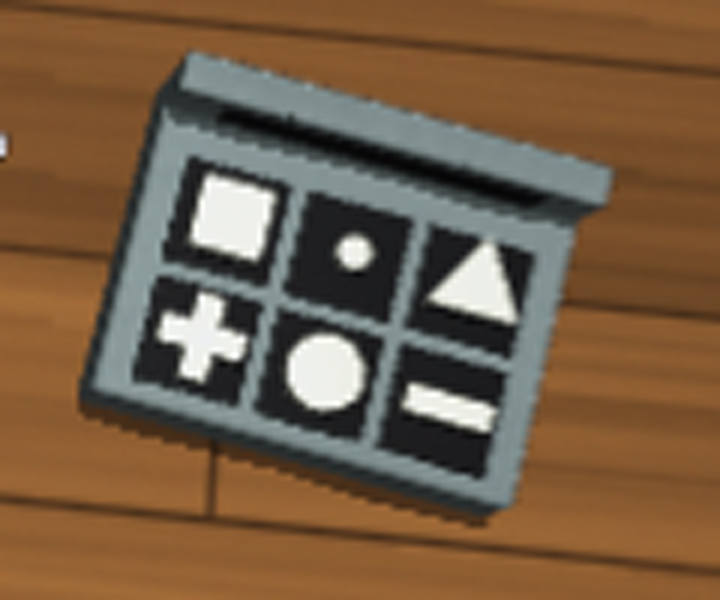

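View pics/s_idx.png

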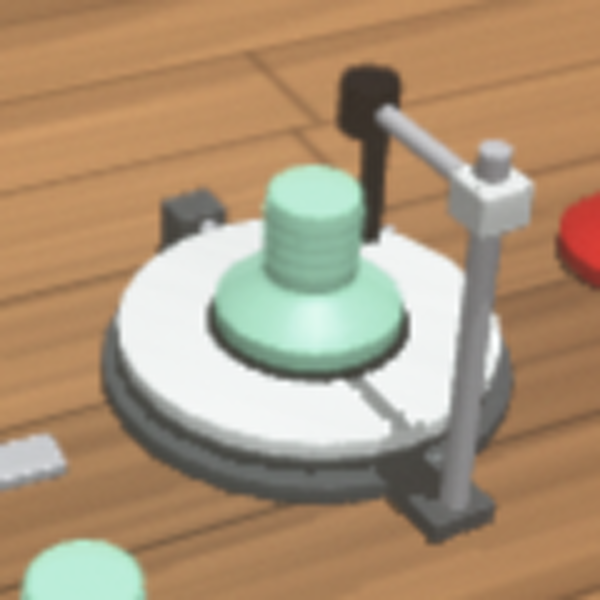

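View pics/s_pan.png

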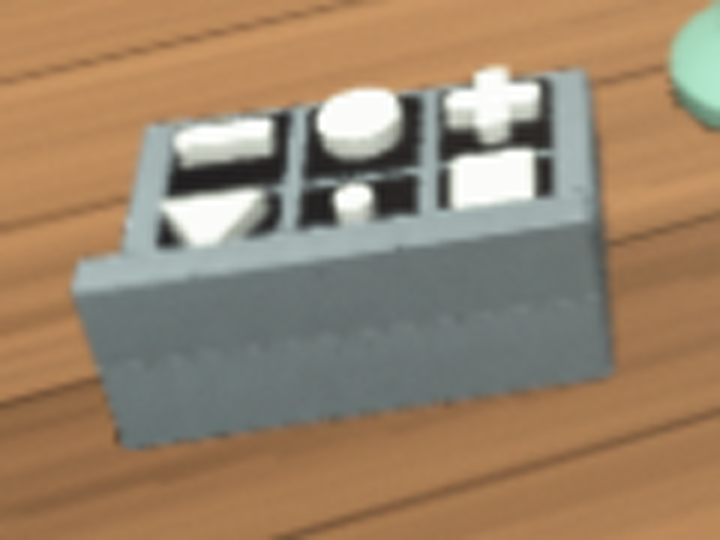

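The top view shows the key layout: square, stud and triangle in the far row; plus, disc and bar in the near row. The handle is at about (249,231) and the plunger block at about (279,262). Next I'll measure by segmentation.

```bash
cat > h.py <<'E'
import numpy as np, cv2
from scipy.optimize import least_squares
def cal(p): return {k:p[k] for k in ("fx","fy","cx","cy","k1","R","t")}
def proj(c,X):
    X=np.atleast_2d(X); Y=X@c["R"].T+c["t"]; s=Y[:,:2]/Y[:,2:]
    r2=(s**2).sum(1,keepdims=True); s=s*(1+c["k1"]*r2)
    return s*[c["fx"],c["fy"]]+[c["cx"],c["cy"]]
def ray(c,uv):
    s=(np.asarray(uv,float)-[c["cx"],c["cy"]])/[c["fx"],c["fy"]]; u=s.copy()
    for _ in range(10): u=s/(1+c["k1"]*(u@u))
    d=c["R"].T@np.array([u[0],u[1],1]); o=-c["R"].T@c["t"]; return o,d
def atz(c,uv,z):
    o,d=ray(c,uv); return o+d*(z-o[2])/d[2]
def tri(cs,uvs):
    A=np.zeros((3,3));b=np.zeros(3)
    for c,u in zip(cs,uvs):
        o,d=ray(c,u); d/=np.linalg.norm(d); P=np.eye(3)-np.outer(d,d); A+=P;b+=P@o
    X=np.linalg.solve(A,b); return X,[np.round(proj(c,X)[0]-u,2) for c,u in zip(cs,uvs)]
E
python3 - <<'E'
from workcell import bot
from h import *
import pickle
S=bot.camera("scene");T=bot.camera("top")
pickle.dump((S,T),open("c0.pkl","wb"))
def white(p,box):
    x,y,w,h=box; im=p["color"][y:y+h,x:x+w].astype(int); m=(im.min(2)>165).astype(np.uint8)
    n,l,st,ce=cv2.connectedComponentsWithStats(m,connectivity=4)
    return [(ce[i]+[x,y],st[i,4]) for i in range(1,n) if st[i,4]>5]
for p,b in ((T,(394,200,90,76)),(S,(147,233,90,63))):
    for c,a in white(p,b): print(np.round(c,2),a,np.round(atz(p,c,.066),4))
# disc ellipse top
for p,b in ((T,(230,160,100,110)),(S,(300,190,100,80))):
    x,y,w,h=b; im=p["color"][y:y+h,x:x+w].astype(int); m=(im.min(2)>150)
    print(m.sum())
E
```

```text
[418.26 225.76] 132 [ 0.5345 -0.1711  0.066 ]
[438.63 231.79] 19 [ 0.5233 -0.2281  0.066 ]
[459.31 237.36] 96 [ 0.5136 -0.2855  0.066 ]
[413.29 245.62] 101 [ 0.4778 -0.1609  0.066 ]
[433.66 251.51] 122 [ 0.4673 -0.2174  0.066 ]
[454.27 257.43] 60 [ 0.4568 -0.2742  0.066 ]
[216.52 237.04] 108 [ 0.4836 -0.1621  0.066 ]
[194.36 239.73] 121 [ 0.472  -0.2187  0.066 ]
[229.33 236.83] 6 [ 0.4963 -0.1303  0.066 ]
[171.71 242.85] 91 [ 0.462  -0.2758  0.066 ]
[229.86 245.56] 36 [ 0.5334 -0.1369  0.066 ]
[216.54 249.67] 129 [ 0.5365 -0.1719  0.066 ]
[164.12 258.73] 246 [ 0.5203 -0.2993  0.066 ]
[193.23 255.54] 48 [ 0.5364 -0.2303  0.066 ]
[183.77 261.23] 13 [ 0.5491 -0.255   0.066 ]
3283
2564
```

```bash
python3 - <<'E'
from h import *
import pickle
S,T=pickle.load(open("c0.pkl","rb"))
# panel fit
L=dict(sq=(.024,.058),stud=(.024,0),cross=(-.034,.058),disc=(-.034,0),bar=(-.034,-.058))
M=dict(sq=(.5345,-.1711),stud=(.5233,-.2281),cross=(.4778,-.1609),disc=(.4673,-.2174),bar=(.4568,-.2742))
A=np.array([L[k] for k in L]);B=np.array([M[k] for k in L])
f=lambda v:(A@np.array([[np.cos(v[2]),np.sin(v[2])],[-np.sin(v[2]),np.cos(v[2])]])+v[:2]-B).ravel()
r=least_squares(f,[.5,-.2,-.2]);print("panel",r.x[:2],np.degrees(r.x[2]),np.abs(r.fun).max())
P=f(r.x).reshape(-1,2)+B
for k,q in zip(L,P): print(k,np.round(q,4))
# disc circle
for p,b in ((T,(230,160,100,110)),(S,(300,190,100,80))):
    x,y,w,h=b; im=p["color"][y:y+h,x:x+w].astype(int); m=(im.min(2)>150).astype(np.uint8)
    cs,_=cv2.findContours(m,cv2.RETR_EXTERNAL,cv2.CHAIN_APPROX_NONE); c=max(cs,key=len)[:,0]; 
    hull=cv2.convexHull(c)[:,0]
    pts=np.array([atz(p,q+[x,y],.037)[:2] for q in c])
    rr=least_squares(lambda v:np.hypot(*(pts-v[:2]).T)-.112,[.55,.15],loss="soft_l1",f_scale=.001)
    print("disc",rr.x,np.sort(np.abs(rr.fun))[len(pts)//2])
for n,p,b in (("t",T,(225,125,110,150)),("s",S,(300,165,100,105))):
    x,y,w,h=b; cv2.imwrite(f"pics/z_{n}.png",cv2.resize(p["color"][y:y+h,x:x+w,::-1],None,fx=5,fy=5,interpolation=cv2.INTER_NEAREST)[:,:] if n=="s" else cv2.resize(p["color"][y+80:y+h,x:x+w,::-1],None,fx=7,fy=7,interpolation=cv2.INTER_NEAREST))
E
```

```text
panel [ 0.50043905 -0.22371782] -10.526444632210344 0.0007351439579622587
sq [ 0.5346 -0.1711]
stud [ 0.524  -0.2281]
cross [ 0.4776 -0.1605]
disc [ 0.467  -0.2175]
bar [ 0.4564 -0.2745]
disc [0.53717822 0.2151369 ] 0.004378003701933836
disc [0.54320888 0.21010101] 0.0049617634800965815
```

View pics/z_t.png

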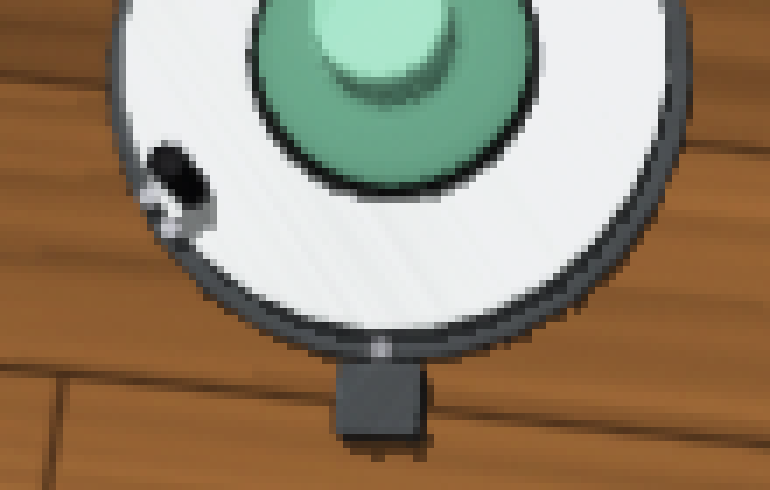

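View pics/z_s.png

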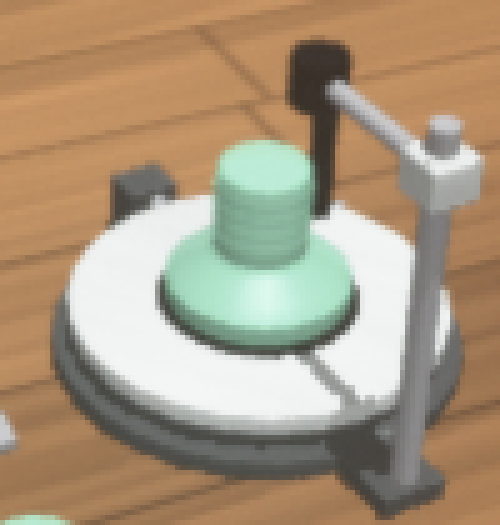

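```bash
python3 - <<'E'
from h import *
import pickle
S,T=pickle.load(open("c0.pkl","rb"))
for n,p,b in (("T",T,(230,160,100,110)),("S",S,(300,190,100,80))):
  for th in (120,170):
    x,y,w,h=b; im=p["color"][y:y+h,x:x+w].astype(int); m=(im.min(2)>th).astype(np.uint8)
    c=max(cv2.findContours(m,cv2.RETR_EXTERNAL,cv2.CHAIN_APPROX_NONE)[0],key=len)[:,0]
    pts=np.array([atz(p,q+[x,y],.037)[:2] for q in c])
    for f in (lambda v:np.hypot(*(pts-v[:2]).T)-v[2],lambda v:np.hypot(*(pts-v[:2]).T)-.112):
        rr=least_squares(f,[.54,.212,.112],loss="cauchy",f_scale=.0007)
        print(n,th,np.round(rr.x,4),(abs(f(rr.x))<.0015).mean(),len(pts))
tb=atz(T,(279.4-.5,262-.5),.040); print("block top",tb)
ht=atz(T,(249.6-.5,227.4-.5),.111); print("handle top T",ht)
print("handle top T proj in S",proj(S,ht))
# S features: block top centre, column top
print("block S",atz(S,(300+143/5-.5,165+175/5-.5),.04))
cs=(300+444/5-.5,165+120/5-.5); ct=(240-0,0)
print("column S",atz(S,cs,.232))
print("column T",atz(T,(225+267/5-.5,120+108/5-.5),.232))
E
```

```text
T 120 [0.5383 0.2166 0.1104] 0.5 370
T 120 [0.5395 0.2161 0.112 ] 0.2594594594594595 370
T 170 [0.5379 0.2162 0.1093] 0.4986301369863014 365
T 170 [0.5397 0.2135 0.112 ] 0.2136986301369863 365
S 120 [0.5428 0.2126 0.115 ] 0.17002881844380405 347
S 120 [0.5454 0.2111 0.112 ] 0.19020172910662825 347
S 170 [0.5415 0.219  0.1147] 0.36875 160
S 170 [0.5408 0.2157 0.112 ] 0.3 160
block top [0.39907567 0.20519866 0.04      ]
handle top T [0.47750765 0.28920984 0.111     ]
handle top T proj in S [[364.74507298 187.43122102]]
block S [0.3933513  0.20748161 0.04      ]
column S [0.68236203 0.228277   0.232     ]
column T [0.68549919 0.22542838 0.232     ]
```

Emit:
{"method": "servo_tool", "body": {
  "motion": [
    [[0,0,0,0,0,0.142],[0,0,0,0,0,0.142],[0,0,0,0,0,0.143],[0,0,0,0,0,0],[0,0,0,0,0,0]]
  ],
  "gripper": 0,
  "newtons": 40
}}

```text
time: 2.0
ee_pos: [0.2277, -0.5007, 0.2503]
tcp_rot: [-180.0, -0.0, 0.2]
wrist_force: [0.3, -0.7, -0.4]
opening: 0.0122
```

Emit:
{"method": "servo_tool", "body": {
  "motion": [
    [[30,-30,0,0,0,0],[38,-40,0,0,0,0],[38,-40,0,0,0,0],[38,-40,0,0,0,0],[38,-40,0,0,0,0]]
  ]
}}

```text
time: 2.5
ee_pos: [0.3965, -0.3241, 0.2505]
tcp_rot: [180.0, -0.0, 0.2]
wrist_force: [0.7, -1.3, -0.6]
opening: 0.0
```

Emit:
{"method": "servo_tool", "body": {
  "motion": [
    [[38,-40,10,0,0,0],[38,-40,20,0,0,0],[30,-38,30,0,0,0],[18,-20,30,0,0,0],[0,0,20,0,0,0]]
  ]
}}

```text
time: 3.0
ee_pos: [0.5074, -0.1997, 0.1457]
tcp_rot: [-179.9, 0.1, 0.4]
wrist_force: [-1.2, -0.2, -0.4]
opening: 0.0003
```

Emit:
{"method": "servo_tool", "body": {
  "motion": [
    [[0,0,0,0,0,0],[0,0,0,0,0,0]]
  ]
}}

```text
time: 3.2
ee_pos: [0.5059, -0.2027, 0.1486]
tcp_rot: [180.0, 0.0, 0.1]
wrist_force: [-0.4, -0.1, 0.6]
opening: 0.0
```

Emit:
{"method": "servo_tool", "body": {
  "motion": [
    [[14,-16,0,0,0,0],[15,-16,0,0,0,0],[0,0,20,0,0,0],[0,0,28,0,0,0],[0,0,0,0,0,0]]
  ]
}}

```text
time: 3.7
ee_pos: [0.5339, -0.1709, 0.0984]
tcp_rot: [-180.0, 0.2, -0.0]
wrist_force: [-0.1, -0.6, -0.5]
opening: -0.0004
```

```bash
python3 - <<'E'
from workcell import bot
from h import *
S=bot.camera("scene");T=bot.camera("top");o=bot.get_obs();print(o["ee_pos"],o["tcp_rot"],o["wrist_force"])
tip=o["ee_pos"]-[0,0,.019];print(proj(S,tip),proj(T,tip))
a=cv2.resize(S["color"][190:300,140:260,::-1],None,fx=3.3,fy=3.3,interpolation=cv2.INTER_CUBIC)
b=cv2.resize(T["color"][180:290,380:500,::-1],None,fx=3.3,fy=3.3,interpolation=cv2.INTER_CUBIC)
cv2.imwrite("pics/p2.png",np.hstack([a,b]))
E
```

```text
[ 0.53516373 -0.17133904  0.10163431] [ 1.79979022e+02 -5.72726611e-02 -3.18005764e-02] [-0.33557128  0.13414008  0.39317653]
[[215.69576882 244.23088789]] [[419.51045416 224.56830195]]
```

View pics/p2.png

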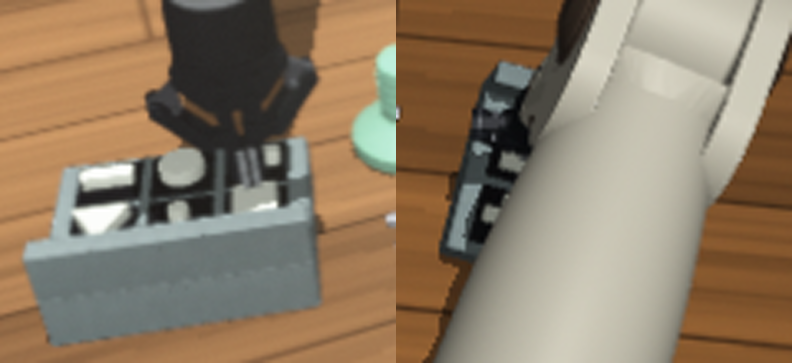

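The scene view shows the closed fingertips at about (215,246), right over the square key, and that agrees with the projection. I'll press it now.

Emit:
{"method": "servo_tool", "body": {
  "motion": [
    [[0,0,8,0,0,0],[0,0,8,0,0,0],[0,0,3,0,0,0],[0,0,2,0,0,0],[0,0,0,0,0,0]]
  ]
}}

```text
time: 4.3
ee_pos: [0.5354, -0.1709, 0.0794]
tcp_rot: [180.0, -0.0, -0.0]
wrist_force: [0.8, -2.7, 4.8]
opening: 0.0003
```

Emit:
{"method": "servo_tool", "body": {
  "motion": [
    [[0,0,1,0,0,0],[0,0,0,0,0,0]]
  ]
}}

```text
time: 4.5
ee_pos: [0.5354, -0.1709, 0.079]
tcp_rot: [180.0, -0.1, -0.0]
wrist_force: [-0.4, -1.2, 8.7]
opening: 0.0001
```

Emit:
{"method": "servo_tool", "body": {
  "motion": [
    [[0,0,1,0,0,0],[0,0,0,0,0,0]]
  ]
}}

```text
time: 4.7
ee_pos: [0.5354, -0.1709, 0.0789]
tcp_rot: [179.9, -0.1, -0.0]
wrist_force: [-3.7, -1.1, 15.0]
opening: 0.0004
```

The key bottomed at tip z ≈ 0.060 with 15 N. I'll rise and go to the disc key at (0.467, -0.2175).

Emit:
{"method": "servo_tool", "body": {
  "motion": [
    [[0,0,-10,0,0,0],[0,0,-18,0,0,0],[0,0,0,0,0,0]]
  ]
}}

```text
time: 5.0
ee_pos: [0.5358, -0.1707, 0.107]
tcp_rot: [180.0, -0.1, -0.0]
wrist_force: [0.3, 0.4, -0.2]
opening: -0.0002
```

Emit:
{"method": "servo_tool", "body": {
  "motion": [
    [[-17,11.5,0,0,0,0],[-17,11.5,0,0,0,0],[-17,12,0,0,0,0],[-17,12,0,0,0,0],[0,0,0,0,0,0]]
  ]
}}

```text
time: 5.5
ee_pos: [0.4653, -0.2183, 0.1041]
tcp_rot: [-180.0, 0.1, -0.1]
wrist_force: [0.3, -0.2, 0.0]
opening: -0.0
```

Emit:
{"method": "servo_tool", "body": {
  "motion": [
    [[0,0,0,0,0,0]]
  ]
}}

```text
time: 5.6
ee_pos: [0.4669, -0.2175, 0.1044]
tcp_rot: [-180.0, 0.0, -0.1]
wrist_force: [0.3, 0.2, -1.2]
opening: 0.0001
```

Emit:
{"method": "servo_tool", "body": {
  "motion": [
    [[0,0,10,0,0,0],[0,0,10,0,0,0],[0,0,4,0,0,0],[0,0,2,0,0,0],[0,0,0,0,0,0]]
  ]
}}

```text
time: 6.1
ee_pos: [0.4672, -0.2172, 0.0791]
tcp_rot: [-180.0, -0.0, 0.0]
wrist_force: [-1.7, 1.8, 5.6]
opening: 0.0004
```

Emit:
{"method": "servo_tool", "body": {
  "motion": [
    [[0,0,1,0,0,0],[0,0,0,0,0,0]]
  ]
}}

```text
time: 6.3
ee_pos: [0.4673, -0.2171, 0.0789]
tcp_rot: [-180.0, -0.0, 0.0]
wrist_force: [-4.0, 4.4, 11.1]
opening: 0.0004
```

Emit:
{"method": "servo_tool", "body": {
  "motion": [
    [[0,0,0.5,0,0,0],[0,0,0,0,0,0]]
  ]
}}

```text
time: 6.5
ee_pos: [0.4673, -0.2171, 0.0788]
tcp_rot: [-180.0, -0.0, 0.0]
wrist_force: [-4.7, 3.8, 15.2]
opening: -0.0003
```

Emit:
{"method": "servo_tool", "body": {
  "motion": [
    [[0,0,-10,0,0,0],[0,0,-30,0,0,0],[0,0,-40,0,0,0],[0,-20,-40,0,0,0],[0,-36,-40,0,0,0]]
  ]
}}

```text
time: 7.0
ee_pos: [0.4669, -0.1644, 0.2359]
tcp_rot: [180.0, 0.0, -0.1]
wrist_force: [1.2, 0.1, -0.5]
opening: 0.0003
```

Emit:
{"method": "servo_tool", "body": {
  "motion": [
    [[0,-40,-10,0,0,0],[0,-40,0,0,0,0],[0,-40,0,0,0,0],[0,-40,0,0,0,0],[0,-40,0,0,0,0]]
  ],
  "gripper": 40
}}

```text
time: 7.5
ee_pos: [0.4672, 0.0185, 0.2446]
tcp_rot: [-179.1, 0.0, 1.8]
wrist_force: [-0.0, -0.2, 0.6]
opening: 0.04
```

Emit:
{"method": "servo_tool", "body": {
  "motion": [
    [[2,-40,0,0,0,0],[2,-40,0,0,0,0],[2,-40,0,0,0,0],[2,-40,0,0,0,0],[2,-40,0,0,0,0]]
  ]
}}

```text
time: 8.0
ee_pos: [0.4732, 0.108, 0.2543]
tcp_rot: [-174.4, 0.1, 9.9]
wrist_force: [0.1, 0.7, -0.4]
opening: 0.0399
```

Emit:
{"method": "servo_tool", "body": {
  "motion": [
    [[0,-30,0,0,0,0],[0,-20,0,0,0,0],[0,0,0,0,0,0]]
  ]
}}

```text
time: 8.3
ee_pos: [0.4693, 0.1303, 0.2595]
tcp_rot: [-173.4, 0.1, 12.0]
wrist_force: [-0.1, -0.1, -0.7]
opening: 0.0402
```

Emit:
{"method": "servo_tool", "body": {
  "motion": [
    [[0,0,0,0,0,0.147],[0,0,0,0,0,0.147],[0,0,0,0,0,0.147],[0,0,0,0,0,0.147],[0,0,0,0,0,0.147]]
  ]
}}

```text
time: 8.8
ee_pos: [0.4549, -0.0607, 0.2591]
tcp_rot: [-166.7, 7.2, -15.2]
wrist_force: [0.7, -0.1, 0.1]
opening: 0.0398
```

Emit:
{"method": "servo_tool", "body": {
  "motion": [
    [[0,0,0,0,0,0.147],[0,0,0,0,0,0],[0,0,0,0,0,0]]
  ]
}}

```text
time: 9.1
ee_pos: [0.442, -0.0955, 0.259]
tcp_rot: [-165.9, 9.0, -20.4]
wrist_force: [-0.3, 0.1, 0.2]
opening: 0.04
```

```bash
cat > goto.py <<'E'
import sys
from workcell import bot
from h import *
o=bot.get_obs();x=np.array(eval(sys.argv[1]));yaw=np.radians(o["tcp_rot"][2]);d=(x-o["ee_pos"])*1000
print("at",np.round(o["ee_pos"],4),np.round(o["tcp_rot"],1),"F",np.round(o["wrist_force"],1))
c,s=np.cos(yaw),np.sin(yaw)
print("tool shift",np.round([c*d[0]+s*d[1],s*d[0]-c*d[1],-d[2]],1))
E
python3 goto.py "[.4775,.2892,.165]"
```

```text
at [ 0.442  -0.0955  0.259 ] [-165.9    9.   -20.4] F [-0.3  0.1  0.2]
tool shift [-100.6 -373.    94. ]
```

```bash
python3 -c "
from workcell import bot
print(bot.get_obs()['q'].round(1), bot.get_obs()['time'])"
```

```text
[-20.4  -0.5   3.9 103.5  14.1 179.9] 9.1
```

Joint 6 ran into its 180° limit, since q6 = q1 + 180 − yaw. I'll level the tool and use the other half-turn grasp (yaw about +129).

```bash
cat > rot.py <<'E'
import sys
from workcell import bot
from scipy.spatial.transform import Rotation as R
import numpy as np
o=bot.get_obs()
a=R.from_euler('xyz',o["tcp_rot"],degrees=True);b=R.from_euler('xyz',[180,0,float(sys.argv[1])],degrees=True)
v=(a.inv()*b).as_rotvec();print("rotvec tool",v.round(3),"q",o["q"].round(1))
E
python3 rot.py 15
```

```text
rotvec tool [-0.286  0.076 -0.632] q [-20.4  -0.5   3.9 103.5  14.1 179.9]
```

Emit:
{"method": "servo_tool", "body": {
  "motion": [
    [[0,0,0,-0.057,0.0152,-0.126],[0,0,0,-0.057,0.0152,-0.126],[0,0,0,-0.057,0.0152,-0.126],[0,0,0,-0.057,0.0152,-0.127],[0,0,0,-0.058,0.0152,-0.127]]
  ]
}}

```text
time: 9.6
ee_pos: [0.4427, -0.0932, 0.2593]
tcp_rot: [179.9, -0.1, 15.6]
wrist_force: [0.4, 0.6, 0.2]
opening: 0.04
```

Emit:
{"method": "servo_tool", "body": {
  "motion": [
    [[0,0,0,0,0,0],[0,0,0,0,0,0]]
  ]
}}

```text
time: 9.8
ee_pos: [0.4423, -0.0932, 0.2594]
tcp_rot: [-179.9, -0.0, 15.1]
wrist_force: [0.2, 0.0, -0.1]
opening: 0.0397
```

```bash
python3 rot.py 129.4; python3 goto.py "[.45,0.2,.25]"
```

```text
rotvec tool [-0.    -0.002 -1.995] q [-1.20e+01 -8.10e+00 -1.70e+00  9.64e+01  1.00e-01  1.53e+02]
at [ 0.4423 -0.0932  0.2594] [-179.9   -0.    15.1] F [ 0.2  0.  -0.1]
tool shift [  83.7 -281.2    9.4]
```

Emit:
{"method": "servo_tool", "body": {
  "motion": [
    [[0,0,0,0,0,-0.1425],[0,0,0,0,0,-0.1425],[0,0,0,0,0,-0.1425],[0,0,0,0,0,-0.1425],[0,0,0,0,0,-0.1425]]
  ]
}}

```text
time: 10.3
ee_pos: [0.4424, -0.0943, 0.2588]
tcp_rot: [-179.9, -0.0, 56.1]
wrist_force: [0.4, 0.3, -0.8]
opening: 0.0402
```

Emit:
{"method": "servo_tool", "body": {
  "motion": [
    [[0,0,0,0,0,-0.1425],[0,0,0,0,0,-0.1425],[0,0,0,0,0,-0.1425],[0,0,0,0,0,-0.1425],[0,0,0,0,0,-0.1425]]
  ]
}}

```text
time: 10.8
ee_pos: [0.4424, -0.0943, 0.2588]
tcp_rot: [-179.9, -0.1, 96.9]
wrist_force: [-0.4, -0.2, 0.5]
opening: 0.0401
```

Emit:
{"method": "servo_tool", "body": {
  "motion": [
    [[0,0,0,0,0,-0.1425],[0,0,0,0,0,-0.1425],[0,0,0,0,0,-0.1425],[0,0,0,0,0,-0.1425],[0,0,0,0,0,0]]
  ]
}}

```text
time: 11.3
ee_pos: [0.4424, -0.0943, 0.2588]
tcp_rot: [180.0, -0.1, 129.4]
wrist_force: [0.4, -0.1, 0.3]
opening: 0.04
```

```bash
python3 rot.py 129.4; python3 goto.py "[.4775,0.2892,.25]"
```

```text
rotvec tool [ 0.    -0.002  0.   ] q [-12.1  -8.   -1.7  96.4   0.1  38.5]
at [ 0.4424 -0.0943  0.2588] [ 1.800e+02 -1.000e-01  1.294e+02] F [ 0.4 -0.1  0.3]
tool shift [274.1 270.6   8.8]
```

Emit:
{"method": "servo_tool", "body": {
  "motion": [
    [[20,20,0,0,0,0],[27,27,0,0,0,0],[27,27,0,0,0,0],[27,27,0,0,0,0],[27,27,0,0,0,0]]
  ]
}}

```text
time: 11.8
ee_pos: [0.4598, 0.0874, 0.2591]
tcp_rot: [180.0, -0.1, 129.0]
wrist_force: [0.2, 0.5, -0.4]
opening: 0.04
```

Emit:
{"method": "servo_tool", "body": {
  "motion": [
    [[27,27,0,0,0,0],[27,27,0,0,0,0],[27,27,0,0,0,0],[27,27,0,0,0,0],[20,20,0,0,0,0]]
  ]
}}

```text
time: 12.3
ee_pos: [0.4773, 0.2682, 0.2586]
tcp_rot: [-180.0, -0.1, 129.1]
wrist_force: [0.6, -0.4, -0.6]
opening: 0.0401
```

Emit:
{"method": "servo_tool", "body": {
  "motion": [
    [[10,10,20,0,0,0],[0,0,30,0,0,0],[0,0,35,0,0,0],[0,0,0,0,0,0]]
  ]
}}

```text
time: 12.7
ee_pos: [0.4769, 0.2793, 0.1692]
tcp_rot: [-179.5, -0.1, 129.1]
wrist_force: [-0.9, -0.1, -0.1]
opening: 0.0402
```

```bash
python3 - <<'E'
from workcell import bot
from h import *
S=bot.camera("scene");T=bot.camera("top");o=bot.get_obs();print(o["ee_pos"],o["tcp_rot"],o["wrist_force"])
a=cv2.resize(S["color"][130:270,290:410,::-1],None,fx=4,fy=4,interpolation=cv2.INTER_CUBIC)
b=cv2.resize(T["color"][150:290,220:320,::-1],None,fx=3.2,fy=4,interpolation=cv2.INTER_CUBIC)
cv2.imwrite("pics/p3.png",np.hstack([a,b]))
E
python3 goto.py "[.4775,0.2892,.165]"
```

```text
[0.47855829 0.2799693  0.17454104] [-1.79940706e+02 -3.59874322e-02  1.29244021e+02] [-0.55301684  0.56762484  1.10438724]
at [0.4786 0.28   0.1745] [-179.9   -0.   129.2] F [-0.6  0.6  1.1]
tool shift [7.8 5.  9.5]
```

View pics/p3.png

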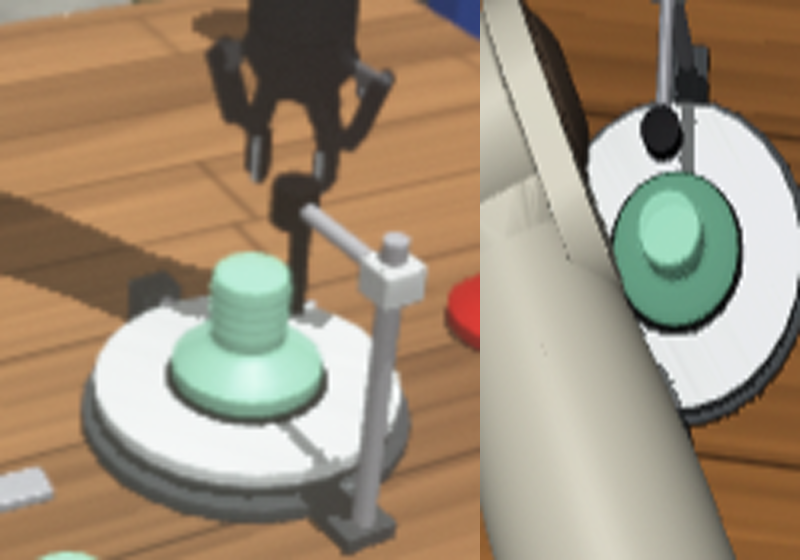

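The fingers straddle the handle column at scene x ≈ 365, about 8 mm short as computed. I'll shift and descend.

Emit:
{"method": "servo_tool", "body": {
  "motion": [
    [[9,5,0,0,0,0],[0,0,15,0,0,0],[0,0,15,0,0,0],[0,0,0,0,0,0]]
  ]
}}

```text
time: 13.2
ee_pos: [0.4759, 0.2897, 0.1415]
tcp_rot: [-179.8, -0.0, 129.4]
wrist_force: [-0.7, -0.7, -1.0]
opening: 0.0399
```

Emit:
{"method": "servo_tool", "body": {
  "motion": [
    [[0,0,12,0,0,0],[0,0,12,0,0,0],[0,0,12,0,0,0],[0,0,12,0,0,0],[0,0,0,0,0,0]]
  ]
}}

```text
time: 13.7
ee_pos: [0.476, 0.2897, 0.0939]
tcp_rot: [-179.8, -0.0, 129.4]
wrist_force: [-0.2, -0.0, 0.1]
opening: 0.0399
```

```bash
python3 - <<'E'
from workcell import bot
from h import *
S=bot.camera("scene");o=bot.get_obs();print(o["ee_pos"],o["tcp_rot"],o["wrist_force"])
a=cv2.resize(S["color"][130:270,290:410,::-1],None,fx=4,fy=4,interpolation=cv2.INTER_CUBIC)
cv2.imwrite("pics/p4.png",a)
E
python3 goto.py "[.4765,0.290,.095]"
```

```text
[0.47636178 0.28994276 0.09511271] [-1.79912296e+02 -2.03533911e-02  1.29442171e+02] [ 0.12942183  0.38954881 -0.48502977]
at [0.4764 0.2899 0.0951] [-179.9   -0.   129.4] F [ 0.1  0.4 -0.5]
tool shift [-0.   0.1  0.1]
```

View pics/p4.png

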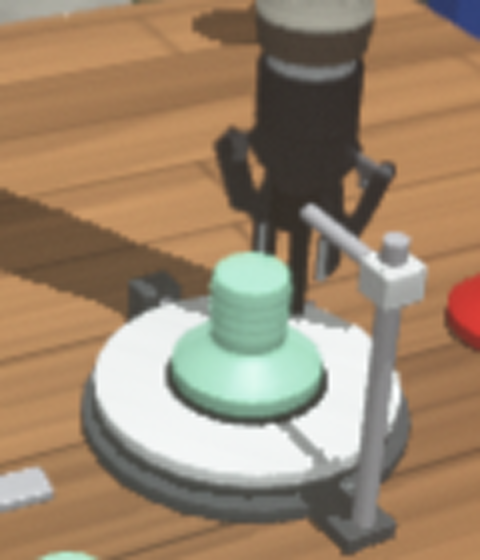

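The pin stands between the fingers. I'll narrow the jaws to 20 mm and turn slowly along the arc.

Emit:
{"method": "servo_tool", "body": {
  "motion": [
    [[0,0,0,0,0,0],[0,0,0,0,0,0],[0,0,0,0,0,0]]
  ],
  "gripper": 20,
  "newtons": 20
}}

```text
time: 14.05
ee_pos: [0.4771, 0.2904, 0.0968]
tcp_rot: [179.9, 0.0, 129.4]
wrist_force: [-0.2, 0.2, -0.5]
opening: 0.0199
```

Emit:
{"method": "servo_tool", "body": {
  "motion": [
    [[0,-1,0,0,0,-0.01],[0,-2,0,0,0,-0.02],[-0.1,-3,0,0,0,-0.03],[-0.1,-3.9,0,0,0,-0.04],[-0.1,-4.9,0,0,0,-0.05]]
  ]
}}

```text
time: 14.55
ee_pos: [0.4662, 0.28, 0.0964]
tcp_rot: [180.0, 0.0, 138.2]
wrist_force: [1.0, 0.6, 0.0]
opening: 0.0198
```

Emit:
{"method": "servo_tool", "body": {
  "motion": [
    [[-0.1,-4.9,0,0,0,-0.05],[-0.1,-4.9,0,0,0,-0.05],[-0.1,-4.9,0,0,0,-0.05],[-0.1,-4.9,0,0,0,-0.05],[-0.1,-4.9,0,0,0,-0.05]]
  ]
}}

```text
time: 15.05
ee_pos: [0.4521, 0.2599, 0.0964]
tcp_rot: [180.0, 0.0, 152.5]
wrist_force: [1.5, -0.7, -0.1]
opening: 0.0199
```

Emit:
{"method": "servo_tool", "body": {
  "motion": [
    [[-0.1,-4.9,0,0,0,-0.05],[-0.1,-4.9,0,0,0,-0.05],[-0.1,-4.9,0,0,0,-0.05],[-0.1,-4.9,0,0,0,-0.05],[-0.1,-4.9,0,0,0,-0.05]]
  ]
}}

```text
time: 15.55
ee_pos: [0.4435, 0.237, 0.0964]
tcp_rot: [180.0, 0.0, 166.9]
wrist_force: [0.9, 0.4, -0.3]
opening: 0.0202
```

```bash
python3 - <<'E'
from workcell import bot
from h import *
S=bot.camera("scene");T=bot.camera("top");o=bot.get_obs();print(o["ee_pos"],o["tcp_rot"],o["wrist_force"])
d=o["ee_pos"][:2]-[.538,.2155];print(np.degrees(np.arctan2(d[1],d[0])),np.hypot(*d))
a=cv2.resize(S["color"][130:270,290:410,::-1],None,fx=4,fy=4,interpolation=cv2.INTER_CUBIC)
b=cv2.resize(T["color"][150:290,220:320,::-1],None,fx=3.2,fy=4,interpolation=cv2.INTER_CUBIC)
cv2.imwrite("pics/p5.png",np.hstack([a,b]))
E
```

```text
[0.44333519 0.23675833 0.0963736 ] [1.79983578e+02 1.46644053e-02 1.66753690e+02] [-0.30073649  0.58127053 -0.03294603]
167.34338627968526 0.09702238284357503
```

View pics/p5.png

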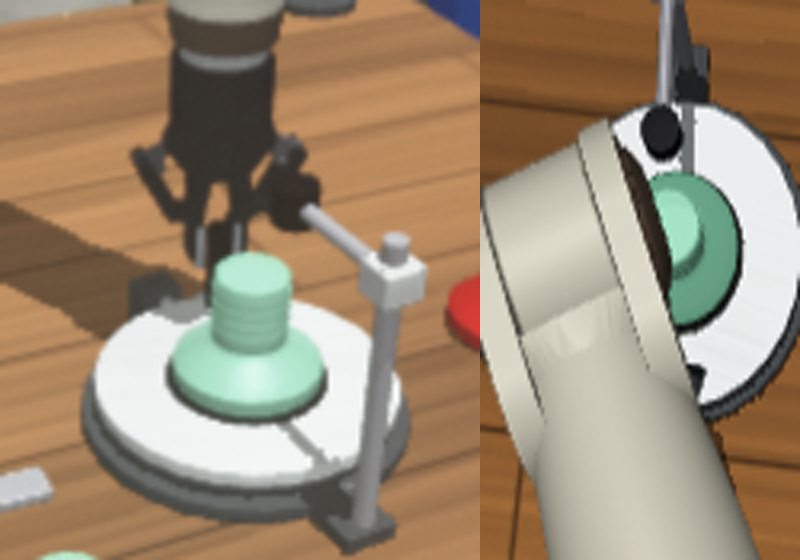

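Emit:
{"method": "servo_tool", "body": {
  "motion": [
    [[-0.1,-3.9,0,0,0,-0.04],[-0.1,-3.9,0,0,0,-0.04],[-0.1,-3.9,0,0,0,-0.04],[-0.1,-3.9,0,0,0,-0.04],[-0.1,-2.9,0,0,0,-0.03]]
  ]
}}

```text
time: 16.15
ee_pos: [0.4414, 0.22, 0.0963]
tcp_rot: [179.8, 0.0, 177.6]
wrist_force: [1.9, 8.4, -2.7]
opening: 0.0198
```

Emit:
{"method": "servo_tool", "body": {
  "motion": [
    [[0,-1,0,0,0,-0.01],[0,-1,0,0,0,-0.01]]
  ]
}}

```text
time: 16.35
ee_pos: [0.4413, 0.2176, 0.0964]
tcp_rot: [179.9, 0.0, 178.7]
wrist_force: [1.3, 4.4, -1.2]
opening: 0.0202
```

Emit:
{"method": "servo_tool", "body": {
  "motion": [
    [[0,-1,0,0,0,-0.01],[0,-1,0,0,0,-0.01]]
  ]
}}

```text
time: 16.55
ee_pos: [0.4412, 0.2153, 0.0963]
tcp_rot: [179.9, 0.0, 179.9]
wrist_force: [1.6, 3.5, -0.7]
opening: 0.0201
```

Emit:
{"method": "servo_tool", "body": {
  "motion": [
    [[0,-1,0,0,0,-0.01],[0,-1,0,0,0,-0.01]]
  ]
}}

```text
time: 16.75
ee_pos: [0.441, 0.2127, 0.0963]
tcp_rot: [-180.0, 0.0, -179.0]
wrist_force: [0.8, 0.6, 0.6]
opening: 0.0201
```

Emit:
{"method": "servo_tool", "body": {
  "motion": [
    [[0,-1,0,0,0,-0.01],[0,-1,0,0,0,-0.01]]
  ]
}}

```text
time: 16.95
ee_pos: [0.4408, 0.2104, 0.0961]
tcp_rot: [-180.0, -0.0, -177.8]
wrist_force: [0.7, 0.3, 0.9]
opening: 0.0201
```

```bash
python3 - <<'E'
from workcell import bot
from h import *
S=bot.camera("scene");T=bot.camera("top");o=bot.get_obs();print(o["ee_pos"],o["tcp_rot"],o["wrist_force"])
d=o["ee_pos"][:2]-[.538,.2155];print(np.degrees(np.arctan2(d[1],d[0])),np.hypot(*d))
a=cv2.resize(S["color"][130:270,290:410,::-1],None,fx=4,fy=4,interpolation=cv2.INTER_CUBIC)
b=cv2.resize(T["color"][150:290,220:320,::-1],None,fx=3.2,fy=4,interpolation=cv2.INTER_CUBIC)
cv2.imwrite("pics/p6.png",np.hstack([a,b]))
E
```

```text
[0.44084344 0.21046484 0.09605037] [-1.79983773e+02 -2.20346796e-02 -1.77836925e+02] [0.30728036 0.45980154 0.11037641]
-177.03329008292673 0.0972869431263146
```

View pics/p6.png

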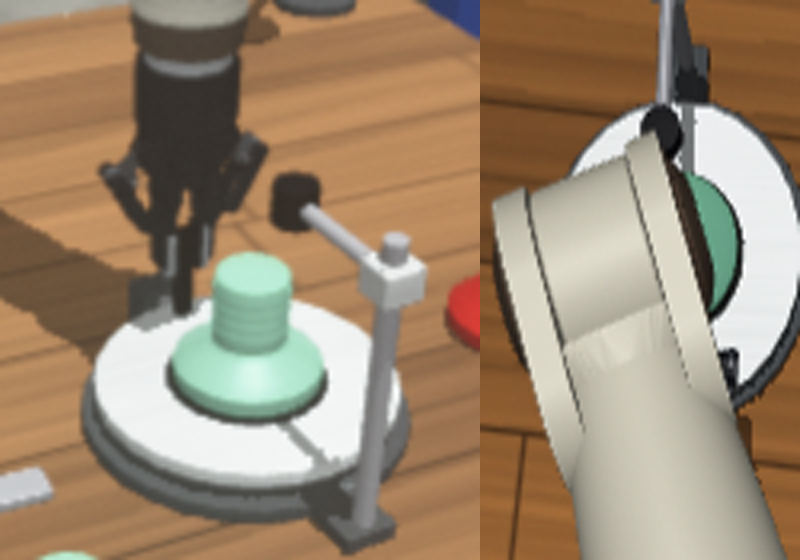

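The force rose to 8 N and then dropped to zero while the arm kept moving, so the plunger should have snapped in. I'll open and rise (no lateral move), then look.

Emit:
{"method": "servo_tool", "body": {
  "motion": [
    [[0,-1,0,0,0,0],[0,0,0,0,0,0],[0,0,0,0,0,0]]
  ],
  "gripper": 40
}}

```text
time: 17.35
ee_pos: [0.4411, 0.2098, 0.0962]
tcp_rot: [180.0, 0.0, -177.9]
wrist_force: [-0.5, 0.2, -0.1]
opening: 0.0399
```

Emit:
{"method": "servo_tool", "body": {
  "motion": [
    [[0,0,-10,0,0,0],[0,0,-20,0,0,0],[0,0,-30,0,0,0],[0,0,-40,0,0,0],[0,0,-40,0,0,0]]
  ]
}}

```text
time: 17.85
ee_pos: [0.4407, 0.2097, 0.2382]
tcp_rot: [180.0, 0.0, -177.8]
wrist_force: [-0.4, -0.4, 0.0]
opening: 0.0396
```

Emit:
{"method": "servo_tool", "body": {
  "motion": [
    [[0,20,-10,0,0,0],[0,40,0,0,0,0],[0,40,0,0,0,0],[0,40,0,0,0,0],[0,40,0,0,0,0]]
  ],
  "gripper": 0
}}

```text
time: 18.35
ee_pos: [0.434, 0.3913, 0.2471]
tcp_rot: [180.0, 0.1, -177.8]
wrist_force: [0.1, 0.4, 0.7]
opening: -0.0001
```

```bash
python3 - <<'E'
from workcell import bot
from h import *
S=bot.camera("scene");T=bot.camera("top");o=bot.get_obs();print(o["ee_pos"],o["tcp_rot"],o["wrist_force"],o["q"].round(1))
a=cv2.resize(S["color"][130:270,290:410,::-1],None,fx=4,fy=4,interpolation=cv2.INTER_CUBIC)
b=cv2.resize(T["color"][150:290,220:320,::-1],None,fx=4,fy=4,interpolation=cv2.INTER_CUBIC)
cv2.imwrite("pics/p7.png",np.hstack([a,b])[:,:800])
th=np.radians(184); 
for z,r in ((.111,.098),(.037,.098)): print(proj(T,[.538+r*np.cos(th),.2155+r*np.sin(th),z]),proj(S,[.538+r*np.cos(th),.2155+r*np.sin(th),z]))
E
```

```text
[0.43352717 0.39339618 0.24555247] [ 1.79976105e+02 -4.32975862e-02 -1.77646620e+02] [ 0.07389955 -1.24943748  0.38089022] [42.2  9.9 15.  95.1  0.  39.8]
[[277.1990784 243.6034772]] [[335.27418872 187.06459044]]
[[279.49736018 246.89084687]] [[334.70465203 207.56201312]]
```

View pics/p7.png

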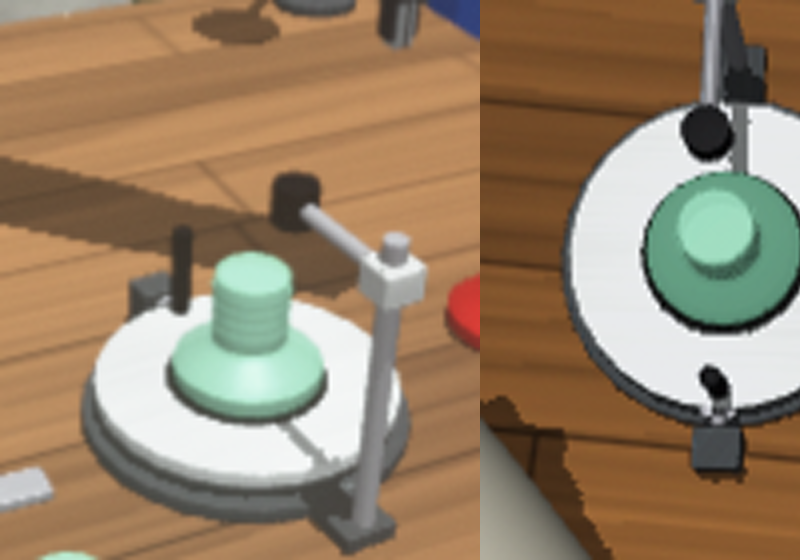

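```bash
python3 - <<'E'
from workcell import bot
from h import *
T=bot.camera("top")
cv2.imwrite("pics/p8.png",cv2.resize(T["color"][232:278,255:305,::-1],None,fx=12,fy=12,interpolation=cv2.INTER_CUBIC))
E
python3 goto.py "[.4776,-0.1605,.25]"; python3 rot.py 180
```

```text
at [0.4337 0.3915 0.2459] [-180.    -0.  -177.7] F [-0.3 -0.5 -0.3]
tool shift [ -21.5 -553.3   -4.1]
rotvec tool [-0.    -0.001  0.04 ] q [42.1  9.7 14.8 95.1  0.  39.8]
```

View pics/p8.png

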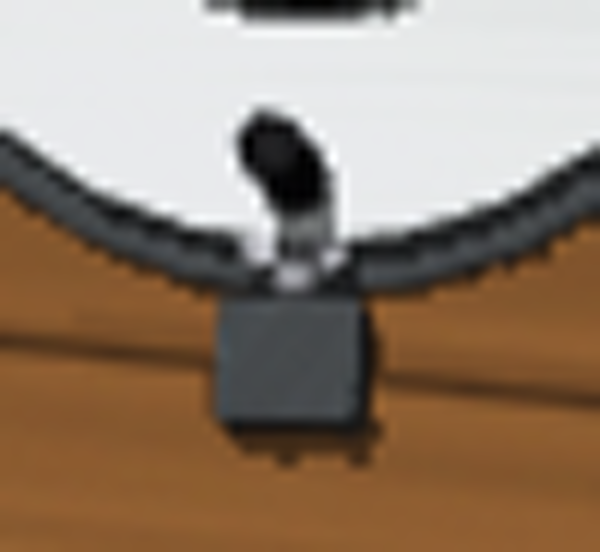

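The two studs show at crop (258,255) and (335,250) with the plunger between them at (293,275), so it is seated. The handle is in line with the block and the glass is upright and centred. Next is the plus key.

Emit:
{"method": "servo_tool", "body": {
  "motion": [
    [[0,-20,0,0,0,0],[-2,-40,0,0,0,0],[-2,-40,0,0,0,0],[-2,-40,0,0,0,0],[-2,-40,0,0,0,0]]
  ],
  "newtons": 40
}}

```text
time: 19.0
ee_pos: [0.4487, 0.2077, 0.247]
tcp_rot: [180.0, 0.1, -177.9]
wrist_force: [1.2, 0.2, -0.4]
opening: -0.0001
```

Emit:
{"method": "servo_tool", "body": {
  "motion": [
    [[-2,-40,0,0,0,0],[-2,-40,0,0,0,0],[-2,-40,0,0,0,0],[-2,-40,0,0,0,0],[-2,-40,0,0,0,0]]
  ]
}}

```text
time: 19.5
ee_pos: [0.4659, 0.0083, 0.2471]
tcp_rot: [-180.0, 0.1, -177.9]
wrist_force: [1.5, 0.4, 0.1]
opening: 0.0004
```

Emit:
{"method": "servo_tool", "body": {
  "motion": [
    [[-2,-40,0,0,0,0],[-2,-40,0,0,0,0],[0,-40,0,0,0,0],[0,-30,0,0,0,0],[0,0,0,0,0,0]]
  ]
}}

```text
time: 20.0
ee_pos: [0.4753, -0.1426, 0.2466]
tcp_rot: [-180.0, 0.0, -178.1]
wrist_force: [-0.2, -0.1, -0.3]
opening: -0.0002
```

```bash
python3 goto.py "[.4776,-0.1605,.105]"; python3 rot.py 180
```

```text
at [ 0.4753 -0.1426  0.2466] [-180.     0.  -178.1] F [-0.2 -0.1 -0.3]
tool shift [ -1.7 -17.9 141.6]
rotvec tool [-0.001  0.     0.033] q [-16.7  -2.5   2.1  94.5  -0.  -18.6]
```

Emit:
{"method": "servo_tool", "body": {
  "motion": [
    [[-1.7,-18,0,0,0,0.033],[0,0,35,0,0,0],[0,0,40,0,0,0],[0,0,40,0,0,0],[0,0,26,0,0,0]]
  ]
}}

```text
time: 20.5
ee_pos: [0.4771, -0.1566, 0.1029]
tcp_rot: [180.0, -0.1, -179.8]
wrist_force: [-1.6, -0.2, -0.5]
opening: 0.0001
```

Emit:
{"method": "servo_tool", "body": {
  "motion": [
    [[0,0,0,0,0,0],[0,0,0,0,0,0]]
  ]
}}

```text
time: 20.7
ee_pos: [0.4785, -0.1569, 0.1064]
tcp_rot: [180.0, 0.0, -179.7]
wrist_force: [1.2, 0.8, 0.3]
opening: -0.0002
```

```bash
python3 goto.py "[.4776,-0.1605,.0775]"
python3 - <<'E'
from workcell import bot
from h import *
S=bot.camera("scene")
cv2.imwrite("pics/p9.png",cv2.resize(S["color"][190:300,140:260,::-1],None,fx=5,fy=5,interpolation=cv2.INTER_CUBIC))
E
```

```text
at [ 0.4785 -0.1569  0.1064] [ 180.     0.  -179.7] F [1.2 0.8 0.3]
tool shift [ 0.9 -3.6 28.9]
```

View pics/p9.png

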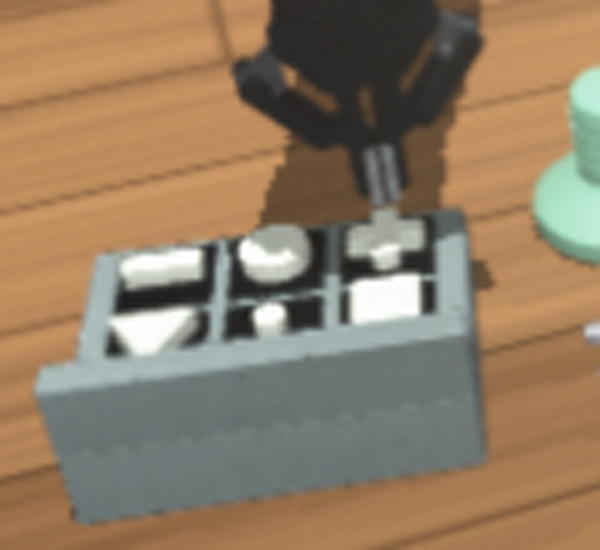

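The fingertips hang just above the plus key. I'll correct by 3.6 mm and press.

Emit:
{"method": "servo_tool", "body": {
  "motion": [
    [[0.9,-3.6,0,0,0,0],[0,0,10,0,0,0],[0,0,10,0,0,0],[0,0,6,0,0,0],[0,0,2,0,0,0]]
  ]
}}

```text
time: 21.25
ee_pos: [0.478, -0.1608, 0.0786]
tcp_rot: [-180.0, 0.1, -179.7]
wrist_force: [-8.7, 2.2, 29.7]
opening: 0.0001
```

Emit:
{"method": "servo_tool", "body": {
  "motion": [
    [[0,0,1,0,0,0],[0,0,0,0,0,0]]
  ]
}}

```text
time: 21.45
ee_pos: [0.4779, -0.1608, 0.0787]
tcp_rot: [-180.0, 0.1, -179.7]
wrist_force: [-10.2, 2.1, 25.2]
opening: -0.0002
```

Emit:
{"method": "servo_tool", "body": {
  "motion": [
    [[0,0,0.5,0,0,0],[0,0,0,0,0,0]]
  ]
}}

```text
time: 21.65
ee_pos: [0.478, -0.1608, 0.0786]
tcp_rot: [-179.9, 0.1, -179.7]
wrist_force: [-10.2, 2.9, 29.6]
opening: -0.0002
```

Emit:
{"method": "servo_tool", "body": {
  "motion": [
    [[0,0,-12,0,0,0],[0,0,-20,0,0,0],[0,0,-10,0,0,0],[0,0,0,0,0,0]]
  ]
}}

```text
time: 22.05
ee_pos: [0.4783, -0.1608, 0.1185]
tcp_rot: [-180.0, 0.1, -179.7]
wrist_force: [1.0, -0.1, -0.5]
opening: 0.0
```

Emit:
{"method": "servo_tool", "body": {
  "motion": [
    [[4,-20,0,0,0,0],[5,-28,0,0,0,0],[5,-28,0,0,0,0],[4,-20,0,0,0,0],[3,-17,0,0,0,0]]
  ]
}}

```text
time: 22.55
ee_pos: [0.4565, -0.2746, 0.1161]
tcp_rot: [179.9, -0.1, -179.8]
wrist_force: [-0.3, -0.7, 1.7]
opening: 0.0001
```

Emit:
{"method": "servo_tool", "body": {
  "motion": [
    [[0,0,0,0,0,0],[0,0,0,0,0,0]]
  ]
}}

```text
time: 22.75
ee_pos: [0.4569, -0.2735, 0.1165]
tcp_rot: [179.9, -0.1, -179.8]
wrist_force: [0.9, -0.0, -0.1]
opening: -0.0003
```

```bash
python3 goto.py "[.4564,-0.2745,.0775]"
python3 - <<'E'
from workcell import bot
from h import *
S=bot.camera("scene")
cv2.imwrite("pics/p10.png",cv2.resize(S["color"][190:300,140:260,::-1],None,fx=5,fy=5,interpolation=cv2.INTER_CUBIC))
E
```

```text
at [ 0.4569 -0.2735  0.1165] [ 1.799e+02 -1.000e-01 -1.798e+02] F [ 0.9 -0.  -0.1]
tool shift [ 0.5 -1.  39. ]
```

View pics/p10.png

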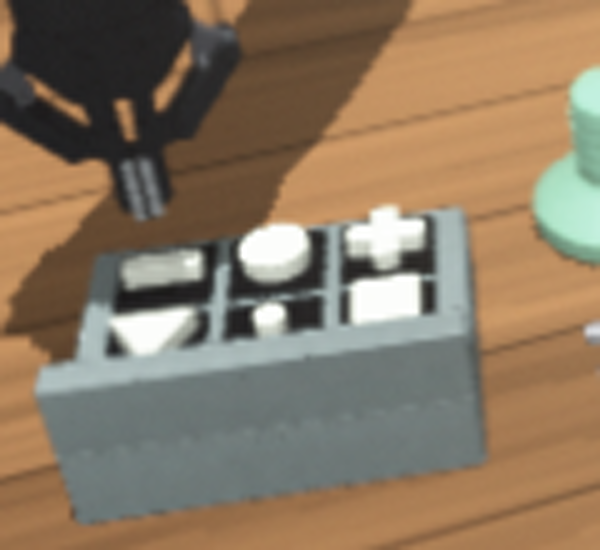

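The fingertips are above the bar key and all the other keys are up. I'll press the bar.

Emit:
{"method": "servo_tool", "body": {
  "motion": [
    [[0,-1,10,0,0,0],[0,0,12,0,0,0],[0,0,8,0,0,0],[0,0,6,0,0,0],[0,0,0,0,0,0]]
  ]
}}

```text
time: 23.3
ee_pos: [0.4569, -0.2741, 0.0807]
tcp_rot: [179.9, -0.0, -179.7]
wrist_force: [-1.8, 1.9, 4.6]
opening: 0.0001
```

Emit:
{"method": "servo_tool", "body": {
  "motion": [
    [[0,0,2,0,0,0],[0,0,0,0,0,0]]
  ]
}}

```text
time: 23.5
ee_pos: [0.4573, -0.2746, 0.0799]
tcp_rot: [180.0, 0.0, -179.7]
wrist_force: [-1.3, 2.1, 4.2]
opening: -0.0003
```

Emit:
{"method": "servo_tool", "body": {
  "motion": [
    [[0,0,1,0,0,0],[0,0,0,0,0,0]]
  ]
}}

```text
time: 23.7
ee_pos: [0.4574, -0.2747, 0.0791]
tcp_rot: [180.0, 0.0, -179.7]
wrist_force: [-1.0, 2.6, 5.1]
opening: -0.0003
```

Emit:
{"method": "servo_tool", "body": {
  "motion": [
    [[0,0,1,0,0,0],[0,0,0,0,0,0]]
  ]
}}

```text
time: 23.9
ee_pos: [0.4575, -0.2748, 0.0789]
tcp_rot: [-180.0, 0.1, -179.7]
wrist_force: [-4.0, 4.3, 12.0]
opening: -0.0
```

Emit:
{"method": "servo_tool", "body": {
  "motion": [
    [[0,0,0.8,0,0,0],[0,0,0,0,0,0]]
  ]
}}

```text
time: 24.1
ee_pos: [0.4575, -0.2748, 0.0788]
tcp_rot: [-180.0, 0.1, -179.7]
wrist_force: [-6.2, 5.3, 16.7]
opening: 0.0001
```

The bar key has bottomed. I'll rise, back away and check.

Emit:
{"method": "servo_tool", "body": {
  "motion": [
    [[0,0,-12,0,0,0],[0,0,-25,0,0,0],[0,0,-40,0,0,0],[0,-15,-40,0,0,0],[0,-25,-40,0,0,0]]
  ]
}}

```text
time: 24.6
ee_pos: [0.4574, -0.3145, 0.2357]
tcp_rot: [-180.0, 0.0, -179.7]
wrist_force: [1.3, -1.9, 0.3]
opening: -0.0001
```

Emit:
{"method": "servo_tool", "body": {
  "motion": [
    [[15,-35,-10,0,0,0],[15,-35,0,0,0,0],[15,-35,0,0,0,0],[10,-25,0,0,0,0],[0,0,0,0,0,0]]
  ]
}}

```text
time: 25.1
ee_pos: [0.4015, -0.4479, 0.243]
tcp_rot: [-180.0, -0.1, -179.9]
wrist_force: [0.3, 0.7, 0.2]
opening: 0.0001
```

Emit:
{"method": "servo_tool", "body": {
  "motion": [
    [[0,0,0,0,0,0],[0,0,0,0,0,0],[0,0,0,0,0,0]]
  ]
}}

```text
time: 25.4
ee_pos: [0.4035, -0.4442, 0.244]
tcp_rot: [-180.0, 0.0, -179.7]
wrist_force: [0.8, 0.7, 1.0]
opening: -0.0001
```

```bash
python3 - <<'E'
from workcell import bot
from h import *
import pickle
S=bot.camera("scene");T=bot.camera("top");o=bot.get_obs();print(o["time"],o["ee_pos"],o["wrist_force"])
S0,T0=pickle.load(open("c0.pkl","rb"))
for n,p,p0 in (("S",S,S0),("T",T,T0)):
    d=cv2.absdiff(p["color"],p0["color"]).max(2); print(n,[(b,int((d[b[1]:b[1]+b[3],b[0]:b[0]+b[2]]>40).sum())) for b in ([(245,200,45,45),(255,243,52,26),(283,268,50,54),(145,230,95,66)] if n=="S" else [(335,238,48,44),(343,136,44,42),(334,205,50,24),(392,198,92,80),(260,192,44,44)])])
cv2.imwrite("pics/end_t.png",cv2.resize(T["color"][120:290,220:500,::-1],None,fx=2.8,fy=2.8,interpolation=cv2.INTER_CUBIC))
cv2.imwrite("pics/end_s.png",S["color"][:,:,::-1])
E
```

```text
25.5 [ 0.40351333 -0.44427869  0.24398886] [-0.71650208 -0.32852336 -0.051582  ]
S [((245, 200, 45, 45), 0), ((255, 243, 52, 26), 0), ((283, 268, 50, 54), 0), ((145, 230, 95, 66), 0)]
T [((335, 238, 48, 44), 0), ((343, 136, 44, 42), 0), ((334, 205, 50, 24), 0), ((392, 198, 92, 80), 0), ((260, 192, 44, 44), 25)]
```

View pics/end_t.png

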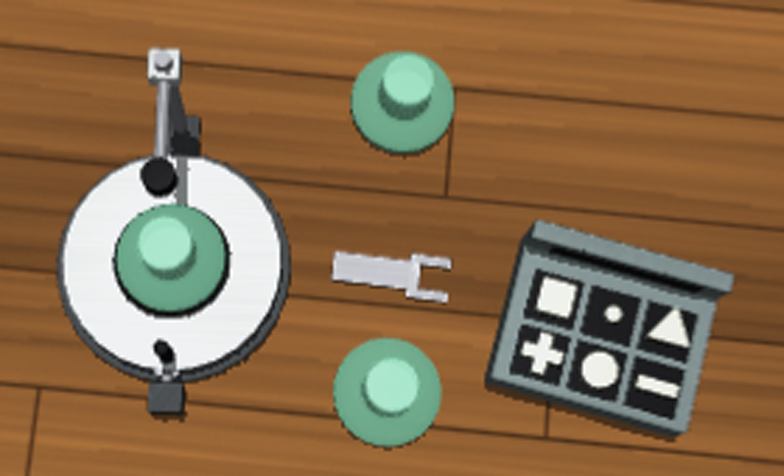

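View pics/end_s.png

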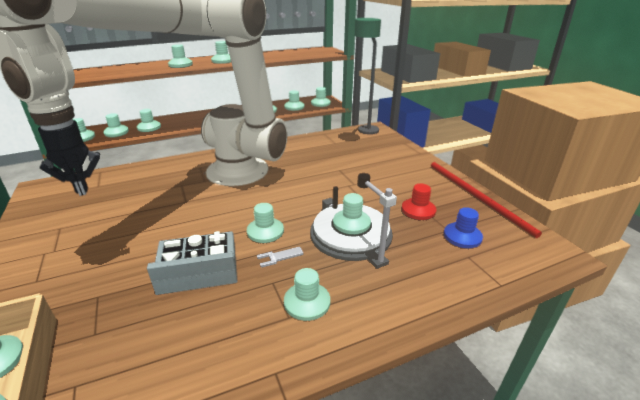

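The end pictures show the bystanding glasses, the gauge and the panel unchanged. The handle sits at top-view crop (165,352), in front of the plunger block, and the glass stands upright in the centre.

```bash
python3 -c "
from workcell import bot
print(bot.job_done())"
```

```text
the job is handed in; nothing more can be done
None
```

I did the whole job in the order you asked and handed it in at about 25.5 s of the 64 s allowed. I pressed the square and then the large round key, and turned the table about 0.95 rad anticlockwise into the detent. Then I pressed the plus and last the bar key.

- **Keys:** each one stopped hard at fingertip height 0.060 m, with 15–30 N at the wrist, so all were fully down. Each was released before the next. All six look fully up at the end, and I did not touch the three-cornered key or the stud.
- **Table:** pushing the handle took up to about 8 N, then the force dropped to zero as the plunger snapped in. The close-up shows the plunger between the two studs and the handle in front of the plunger block, within about 1 pixel (roughly 2 mm) of where I calculated.
- **Surroundings:** comparing before and after pictures showed no change for the two other glasses, the gauge or the panel. The glass on the table is upright and in the middle. A few pixels changed in the box I compared around it, most likely because it turned with the disc.

**What went wrong:** on the first trip to the handle, joint 6 ran to its 180° limit in free air. The tool tilted and swung back about 0.2 m without touching anything. I levelled it and used the opposite half-turn of the gripper instead. The robot reported no fault for this, but it is the one point where the joint-range rule could be questioned.

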